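Switch off the lamp's battery box and pop its hatch

TASK

The desk lamp's batteries need changing: on the battery box that has the slide switch, push the switch knob fully away from the robot to off, then press the ribbed free end of the hatch down once, to its stop, so that it pops up, and leave it standing fully open. Do it with the fingertips, gently, gripping and lifting nothing; leave the other box shut and everything else where it stands.

Things in the scene. Friction and masses are not known exactly. Their poses are not given: they have to be found in the camera images.
- lamp_box: The desk lamp's battery box, black, fixed to the desk: 160 (x) x 170 (y) x 60 tall. Origin: centre of its underside; z up, x away from the robot (turned by the box's yaw, up to 0.35 rad). It is the box with the slide switch on top. It may stand left or right of the robot's centre line.
- switch_top (a point): Centre of the top of the slide switch's knob, which moves with it. The knob is a grey block 12 (box x) x 24 (box y) x 18 tall; its top is 81.5 above the desk, its underside about 63.5. It runs along box x on a 3 thick, 64 x 34 metal plate centred at box x -5, y -50; it is free of other parts all round.
- switch (a joint): Slide switch in m: 0 = on (nearest the robot), 0.024 = fully off (pushed along box +x, away from the robot, to its stop). Starts at 0 to 0.006. Sliding friction about 1.5 N; it stays where it is left.
- hatch_press (a point): Where to press the lamp box's hatch: a point on its top face, midway across its width, 15 in from its free edge, by small moulded ribs. Shut, it lies at box x -20, y +35, 67.5 above the desk; moves with the hatch. Pressing in to the stop here is 6.4 mm and takes about 2 N before the stop; the latch lets go from about 5 mm on, a shallower press leaves it latched.
- hatch_hinge (a point): Middle of the hatch's hinge line, which runs along box y at its far edge (box x +55, y +35, 60.5 above the desk). The hatch is a grey plate 90 (box x) x 80 (box y) x 7 thick, standing 7.5 proud of the box top, its free edge towards the robot (box x -35). Open, that edge has swung up and away from the robot, to about 150 above the desk.
- hatch (a joint): Lamp box's battery hatch in rad: 0 = shut and latched, -0.085 = pressed in to its stop, 1.25 = fully open. Push-push latch: press in to the stop; as the finger then goes up the hatch follows it, springs open by itself to 1.25 in under 1 s and stays there. Pushing it down from open latches it shut again.
- catch (a joint): The latch's catch pin, hidden in the lamp box, in m: 0 = engaged (as at the start), positive (3 to 9 mm) = let go by the press, about -0.010 = the hatch has popped and the latch is ready to catch again.
- magnifier_box: Another battery box, black, fixed, 160 x 120 x 50 tall, without a switch; leave it alone. Origin and axes like the lamp box's. Its hatch is 90 x 60, in the middle of its width.
- other_hatch (a joint): Hatch of the other box in rad: 0 = shut; the same kind of latch. Must stay shut.
- ink_jar: Bystander: ink jar with screw cap, 52 across, 58 tall, between the two boxes (mm). Origin: centre of its underside.
- water_glass: Bystander: clear plastic water cup, 68 across, 90 tall, between the two boxes (mm). Origin: centre of its underside.
- ink_block: Bystander: dark flat ink stone, 90 x 60 x 18, between and beyond the boxes (mm). Origin: centre of its underside.
- brush_pot: Bystander: white pot 76 across, 100 tall, with three brushes up to about 180 high, beyond the boxes (mm). Origin: centre of its underside.
- pigment_jar: Bystander: amber jar with white cap, 60 across, 70 tall, beyond the boxes (mm). Origin: centre of its underside.
- eraser: Bystander: white eraser, 45 x 24 x 14, on the robot's side of the boxes (mm). Origin: centre of its underside.
- paperweight: Bystander: round marble paperweight, 68 across, 32 tall, on the robot's side of the boxes (mm). Origin: centre of its underside.

How it is judged:
By the outcome, as a careful person would: the job done as asked, in the order asked, and still so for the second after the job is handed in, with the robot touching nothing.
It also fails if it takes over 42 s, if anything falls off the work surface, if the arm or the gripper's body presses on something with over 40 N, if the wrist force passes 120 N, or if a joint passes its speed limit or range.

ROBOT

A 7-joint arm with a two-finger parallel gripper is mounted at the origin on the work surface. World frame = base frame: x ahead of the robot, y to its left, z up, the work surface at z = 0. Lengths are in m, angles in degrees, forces in N, time in s.
With the tool pointing down it reaches from about 0.425 to 0.875 m from the base axis. Payload 4.7 kg.
Tool frame: the origin (TCP) lies at the very end of the fingers, on their centre line; the grasp point (between the pads) lies 19 mm behind it; y points along the fingers, z is the direction in which the jaws open and shut, and the axes are right-handed (so a half turn about y gives the same grasp; the last joint's range is limited). The gripper opens to 87 mm and grips with 3 to 60 N. Pads are 19 mm wide; open, the fingers measure 117 mm over their backs; the gripper's body (75 mm by 190 mm) begins 51 mm behind the grasp point.
Start: joints at [-64.395, 18.392, -4.016, 83.108, 1.295, 78.541, -3.26], TCP at [0.273, 0.59, 0.223] pointing down, gripper open.
Joint ranges: [-163.93, 163.93], [-17.29, 119.83], [-79.2, 71.16], [3.27, 140.29], [-89.18, 269.18], [5.43, 117.66], [-154.24, 154.24]. Speed limits (degrees/s): [147.25, 147.25, 180, 180, 180, 180, 180].

INTERFACE

Orientations are given as a 3x3 rotation matrix whose columns are the frame's x, y, z axes.
In Python, from plant import * gives the robot as it stands.
- The arm moves only by the tool carry_out, never from a script. Its argument "motion" is a list that holds one entry, the list of rows, each a list of 7 numbers: the shift along the world's x, y, z in mm, then the turn, a rotation vector about the world's x, y, z in rad, then the closure, from -1 (fully open) to 1 (shut), so that 0 is half open. In form: [[[tx, ty, tz, rx, ry, rz, claw], ...]]. A call has 1 to 5 rows; each row is the pose to reach, as a shift and turn from the pose commanded when the call began; what a row does not reach only later rows make up. A row lasts 1/12 s, in which the tool goes at most 41.7 mm and 7.16 degrees, less where a joint would pass 70% of its speed; a pose out of reach is approached as far as the arm can. A call with a gripper value outside its range is refused whole. The fingers move at their own pace and stop on an object; "grip_force" is the grip in N (left out, the last holds). Time passes only in rows, so rows that repeat a pose let the fingers close. It gives the time, the measured TCP pose, the force and the opening at its end, in the units of the state.
- get_state(): the state, without advancing time (a new reading comes with each control period).
- snapshot(name): name is "side" or "top"; returns a dict with "image" (400x640x3 uint8, red, green, blue), "z_map" (400x640 float32, m along the optical axis (not along the pixel's ray), 0 where there is no reading), "mtx" (3x3 intrinsics, pixels), "pose" (4x4, takes a point from camera to world coordinates). Camera axes: x right, y down, z forward; pixel columns grow to the right and rows downward; lengths in m; the calibration is good to about 2 mm. A picture is of the moment at which its call begins.
- job_done(): hands the job in, once; it reports no verdict.
Trained networks look in the newest picture that a camera, given by its name, has taken for a name from the list of things; names that differ only in an ending like _2 or _b are one class to them, and where a whole thing is asked for, a point or a joint stands for the part that bears it (a point fixed in the world has none). Each returns a list of dicts, best first, with "confidence" (0 to 1); they miss things now and then, are a little off and sometimes report something else, mostly with a low value. They report only what shows in the picture. A call takes as long as a camera call.
- spot_in(camera, target): "pixel" ([column, row] in pixels, amid what is visible of it).
- trace(camera, target): "region" (400x640 bool, what is visible of it) and "pixel" ([column, row] in pixels, amid what is visible of it).
The state is a dict: "time_s": time; "qpos": joint angles; "joint_velocities": joint speeds; "joint_torque": joint torques, N m; "ee_pos": TCP position; "orientation": TCP orientation; "wrist_force": force on the tool from outside, world axes, zero at the start; "wrist_torque": the same for the moment, N m; "gripper_width": finger opening in m.
Only numpy, scipy, OpenCV 4.12 (cv2) and the standard library are available. Lean on these libraries where they do the work, as an engineer would, in place of code of your own. Each camera call takes 0.05 s, during which the arm holds its last target.

## Working session

There is one attempt and no reset: what is moved stays moved. The work goes in short steps, Python scripts to look and compute and a tool call to move; the robot and the scene stay as the last step left them, time stands still between calls to the robot, and variables do not carry over. Pictures are saved under pics/ and viewed, and the job is handed in when it is done.

Besides the shell and the picture viewer there is one more tool, called as name(argument=value, ...), one argument or row to a line, values as JSON. carry_out: Moves the arm, as the interface text tells. Its arguments: {"type":"object","properties":{"motion":{"type":"array","items":{"type":"array","items":{"type":"array","items":{"type":"number"}}}},"grip_force":{"type":"number"}},"required":["motion"]}

```bash
mkdir -p pics; python3 - <<'E'
from plant import *
import cv2,numpy as np
s=get_state();print(s['time_s'],s['ee_pos'],s['orientation'],s['gripper_width'])
for c in('side','top'):
    d=snapshot(c);cv2.imwrite(f'pics/{c}0.png',d['image'][:,:,::-1]);np.savez(f'{c}0.npz',**d)
    for t in ('lamp_box','switch_top','hatch_press','hatch_hinge','magnifier_box'):
        for r in spot_in(c,t)[:2]:
            u,v=r['pixel'];z=d['z_map'][int(round(v)),int(round(u))]
            p=d['pose']@np.append(np.linalg.inv(d['mtx'])@[u,v,1]*z,1)
            print(c,t,round(r['confidence'],2),np.round([u,v]),p[:3].round(4))
E
```

```text
0.0 [0.2724659  0.58951987 0.22145849] [[ 9.07781060e-01 -6.79872836e-04  4.19443780e-01]
 [-4.19444311e-01 -1.77596594e-03  9.07779332e-01]
 [ 1.27743356e-04 -9.99998192e-01 -1.89735703e-03]] 0.08683267893823517
side lamp_box 0.59 [248. 267.] [0.486 0.221 0.07 ]
side hatch_press 0.58 [231. 260.] [0.5241 0.2335 0.0706]
side hatch_press 0.55 [362. 171.] [ 0.5736 -0.2069  0.0522]
side hatch_hinge 0.92 [253. 271.] [0.4779 0.2173 0.0628]
side magnifier_box 0.88 [362. 174.] [ 0.5649 -0.1969  0.0507]
top lamp_box 0.74 [218. 220.] [0.5127 0.1957 0.0665]
top switch_top 0.58 [236. 227.] [0.4965 0.1553 0.0803]
top switch_top 0.18 [303. 121.] [0.754  0.0137 0.0187]
top hatch_press 0.76 [201. 212.] [0.5295 0.2317 0.0695]
top hatch_hinge 0.72 [303. 123.] [0.7481 0.0145 0.0177]
top hatch_hinge 0.55 [219. 225.] [0.5025 0.1943 0.0603]
top magnifier_box 0.73 [238. 228.] [0.4941 0.1504 0.0806]
top magnifier_box 0.64 [416. 176.] [ 0.6057 -0.2379  0.0582]
```

View pics/top0.png

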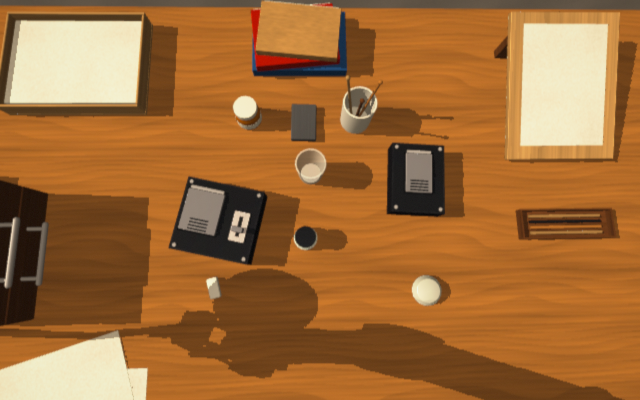

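View pics/side0.png

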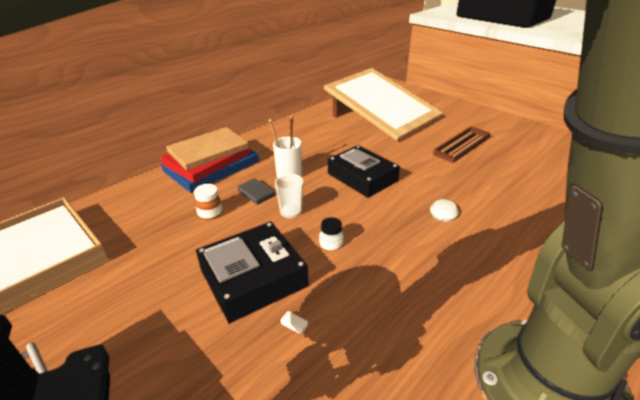

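The top view shows the lamp box at about (218,220) px, with the hatch on the left and the knob at about (238,228). The magnifier box is at (416,178). Next I fit the lamp box pose from depth.

```bash
cat > h.py <<'E'
import numpy as np,cv2
def cloud(d):
    v,u=np.mgrid[:400,:640];z=d['z_map']
    p=np.stack([u*z,v*z,z],-1)@np.linalg.inv(d['mtx']).T
    w=p@d['pose'][:3,:3].T+d['pose'][:3,3]; w[z==0]=np.nan
    return w
def fit(m,w):
    c=w[m][:,:2].astype(np.float32); return cv2.minAreaRect(c*1000)
E
python3 - <<'E'
import numpy as np,cv2
from h import *
for c in('top','side'):
    d=np.load(c+'0.npz');w=cloud(d)
    near=(np.hypot(w[...,0]-.51,w[...,1]-.2)<.16)
    z=w[...,2]
    for n,lo,hi in(('box',.052,.1),('hatch',.065,.0725),('plate+',.0755,.095)):
        m=near&(z>lo)&(z<hi)
        m=m.astype(np.uint8); k,l,st,ce=cv2.connectedComponentsWithStats(m)
        for i in range(1,k):
            if st[i,4]>8:
                mm=l==i;print(c,n,st[i,4],fit(mm,w),w[mm].mean(0).round(4),np.percentile(z[mm],[10,50,90]).round(4))
d=np.load('top0.npz');img=d['image'][165:275,160:280,::-1]
cv2.imwrite('pics/crop0.png',cv2.resize(img,None,fx=5,fy=5,interpolation=cv2.INTER_CUBIC))
print(d['mtx'],d['pose'])
z=cloud(d)[...,2]; print((z[214:242,228:250]*1000).round(0).astype(int))
E
```

```text
top box 5812 ((516.2637939453125, 200.4945068359375), (171.0321502685547, 160.27548217773438), 77.25837707519531) [0.5143 0.199  0.0624] [0.0582 0.0608 0.0682]
top hatch 1611 ((537.2186279296875, 230.80230712890625), (79.99544525146484, 97.32581329345703), 77.55913543701172) [0.5353 0.2309 0.0675] [0.0658 0.0674 0.0692]
top plate+ 68 ((492.7545471191406, 153.8034210205078), (23.427827835083008, 11.554402351379395), 77.1775894165039) [0.4926 0.1537 0.0806] [0.079  0.0809 0.0821]
side box 5169 ((514.9323120117188, 198.5107421875), (171.0117950439453, 163.07948303222656), 77.17961883544922) [0.5046 0.2051 0.0636] [0.0597 0.0619 0.0694]
side hatch 1457 ((536.52978515625, 230.07479858398438), (79.75003814697266, 100.30316162109375), 77.32457733154297) [0.5321 0.2322 0.0688] [0.0673 0.0688 0.0701]
side hatch 48 ((493.7122497558594, 156.6992645263672), (36.187156677246094, 18.564624786376953), 47.6182975769043) [0.4907 0.1559 0.0677] [0.0651 0.067  0.0708]
side plate+ 78 ((491.4691467285156, 153.64651489257812), (24.22934913635254, 13.100995063781738), 76.8941650390625) [0.4904 0.1543 0.080
[... 1590 characters left out ...]
58 64 58]
 [61 60 65 60 64 64 62 62 65 63 63 70 77 78 70 64 62 62 59 61 61 59]
 [60 62 62 63 63 63 62 64 62 63 60 62 66 62 64 64 63 65 61 64 60 60]
 [60 63 62 64 64 65 63 64 63 64 63 62 63 63 63 61 61 59 61 60 59 57]
 [59 63 63 65 62 62 63 64 64 63 62 64 63 63 61 64 64 60 59 61 59 60]
 [62 64 63 62 63 63 65 61 64 62 63 62 62 63 64 60 63 59 60 59 61 60]
 [64 64 62 60 62 63 63 61 61 62 65 61 63 63 64 62 62 60 61 60 60 59]
 [64 63 62 62 63 63 60 62 62 65 63 64 62 61 64 63 62 61 61 60 61 59]
 [60 63 62 62 63 64 61 65 62 64 62 63 63 63 59 63 59 62 59 58 60 58]
 [59 60 62 58 59 58 60 61 63 63 62 61 64 61 63 64 59 59 61 60 60 62]
 [61 61 63 60 59 59 60 60 59 57 61 62 61 62 61 63 61 57 58 58 60 58]]
```

View pics/crop0.png

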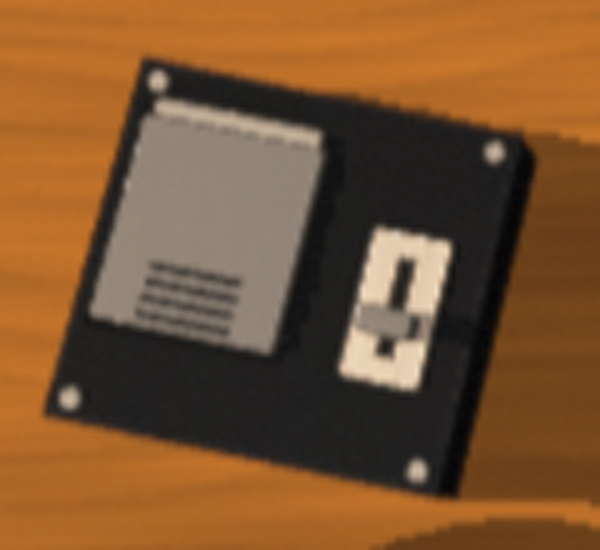

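carry_out(
  motion=[
    [[14, -32, 0, 0, 0, 0.042, 1], [28, -64, 0, 0, 0, 0.084, 1], [42, -96, 0, 0, 0, 0.126, 1], [56, -128, 0, 0, 0, 0.168, 1], [70, -160, 0, 0, 0, 0.21, 1]],
  ],
  grip_force=10,
)

```text
time_s: 1.02
ee_pos: [0.3432, 0.4285, 0.2227]
orientation: [[0.976, 0.0, 0.219], [-0.219, 0.0, 0.976], [0.0, -1.0, 0.0]]
wrist_force: [1.2, 0.6, -0.1]
gripper_width: 0.0617
```

carry_out(
  motion=[
    [[14, -32, 0, 0, 0, 0, 1], [28, -64, 0, 0, 0, 0, 1], [42, -96, 0, 0, 0, 0, 1], [56, -128, 0, 0, 0, 0, 1], [70, -160, 0, 0, 0, 0, 1]],
  ],
)

```text
time_s: 1.43
ee_pos: [0.4131, 0.2684, 0.2229]
orientation: [[0.975, 0.001, 0.221], [-0.221, 0.001, 0.975], [0.0, -1.0, 0.001]]
wrist_force: [-0.4, -0.4, -0.1]
gripper_width: 0.0287
```

carry_out(
  motion=[
    [[12, -27, -10, 0, 0, 0, 1], [24, -54, -30, 0, 0, 0, 1], [36, -81, -50, 0, 0, 0, 1], [47, -109, -70, 0, 0, 0, 1], [47, -109, -90, 0, 0, 0, 1]],
  ],
)

```text
time_s: 1.85
ee_pos: [0.4622, 0.1543, 0.1323]
orientation: [[0.973, 0.002, 0.229], [-0.229, -0.002, 0.973], [0.003, -1.0, -0.001]]
wrist_force: [-0.0, 0.7, -0.3]
gripper_width: 0.0013
```

```bash
python3 - <<'E'
from plant import *
import cv2,numpy as np
s=get_state();print(s['time_s'],s['ee_pos'],s['orientation'].round(3) if hasattr(s['orientation'],'round') else s['orientation'],s['gripper_width'],s['wrist_force'])
for c in('side','top'):
    d=snapshot(c);cv2.imwrite(f'pics/{c}1.png',d['image'][:,:,::-1]);np.savez(f'{c}1.npz',**d)
E
```

```text
1.85 [0.46220134 0.15434513 0.13233026] [[ 0.973  0.002  0.229]
 [-0.229 -0.002  0.973]
 [ 0.003 -1.    -0.001]] 0.001251544778781076 [-0.04964695  0.71494437 -0.3210023 ]
```

View pics/side1.png

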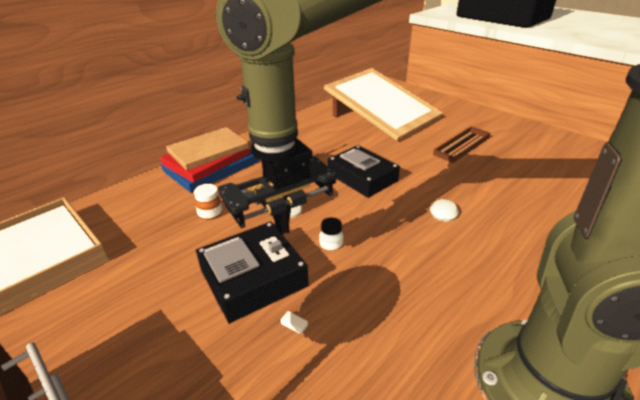

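View pics/top1.png

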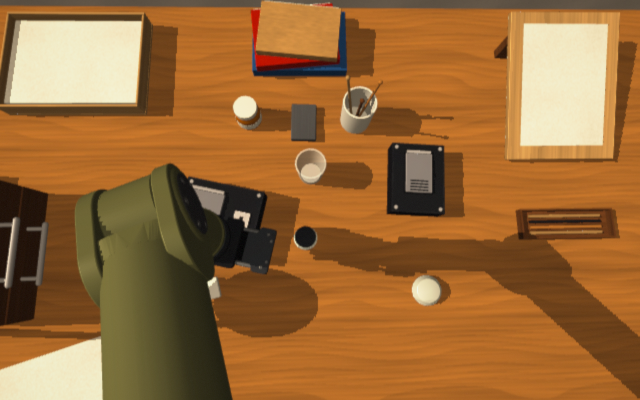

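The side view shows the closed fingertips at about (282,228) px, above and on the robot side of the knob at (272,246). I'll descend a little and let it settle.

carry_out(
  motion=[
    [[0, 0, -20, 0, 0, 0, 1], [0, 0, -40, 0, 0, 0, 1], [0, 0, -50, 0, 0, 0, 1], [0, 0, -57, 0, 0, 0, 1], [0, 0, -57, 0, 0, 0, 1]],
  ],
)

```text
time_s: 2.37
ee_pos: [0.459, 0.1617, 0.0751]
orientation: [[0.976, -0.001, 0.219], [-0.219, -0.0, 0.976], [-0.001, -1.0, -0.001]]
wrist_force: [0.1, -0.3, -0.4]
gripper_width: 0.0006
```

carry_out(
  motion=[
    [[0, 0, 0, 0, 0, 0, 1], [0, 0, 0, 0, 0, 0, 1], [0, 0, 0, 0, 0, 0, 1]],
  ],
)

```text
time_s: 2.62
ee_pos: [0.4604, 0.1616, 0.0767]
orientation: [[0.975, 0.002, 0.221], [-0.221, 0.001, 0.975], [0.001, -1.0, 0.001]]
wrist_force: [-0.1, 0.2, -0.5]
gripper_width: 0.0004
```

```bash
python3 - <<'E'
from plant import *
import cv2,numpy as np
for c in('side',):
    d=snapshot(c);np.savez(f'{c}2.npz',**d)
    cv2.imwrite(f'pics/{c}2.png',cv2.resize(d['image'][180:320,180:340,::-1],None,fx=5,fy=4,interpolation=cv2.INTER_CUBIC)[:600])
E
```

```text
(no output)
```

View pics/side2.png

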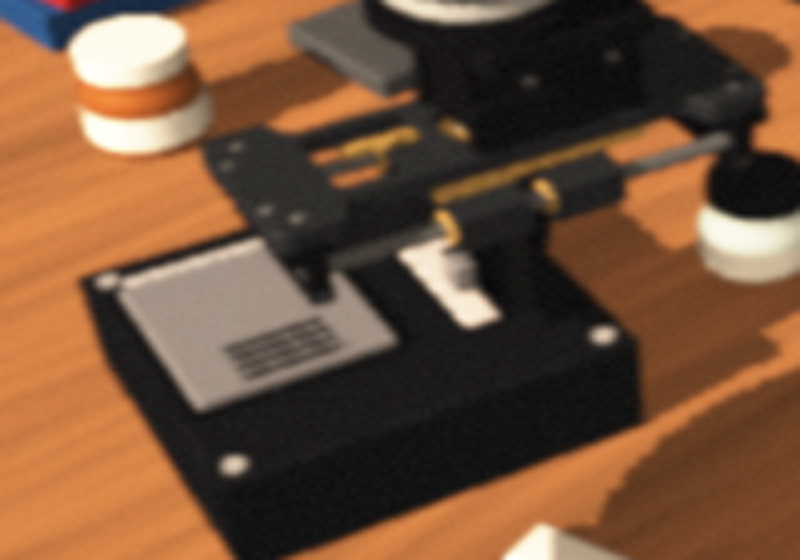

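```bash
python3 - <<'E'
import numpy as np
from h import *
d=np.load('side2.npz');P=np.linalg.inv(d['pose']);w=cloud(d)
R=np.array([[.975,.002,.221],[-.221,0,.975],[0,-1,0]]);t=np.array([.4604,.1616,.0767])
def px(p):
    c=d['mtx']@(P@np.append(p,1))[:3];c=c/c[2];return ((c[0]-180)*5,(c[1]-180)*4)
for a in(-9.5,9.5):
  for b in(-15,15): print(a,b,np.round(px(t+R@np.array([a,0,b])/1000)))
loc=(w-t)@R   # tool frame
m=(np.abs(loc[...,0])<.03)&(np.abs(loc[...,2])<.03)&(loc[...,1]<.004)&(loc[...,1]>-.04)&(w[...,2]>.072)
# exclude knob
for lo,hi in((-.04,-.03),(-.03,-.02),(-.02,-.012),(-.012,-.006),(-.006,.002)):
    k=m&(loc[...,1]>lo)&(loc[...,1]<hi)&(loc[...,0]<.02);q=loc[k];print(k.sum(),(np.percentile(q[:,[0,2]],[3,20,50,80,97],axis=0)*1000).round(1).tolist())
n=(w[...,2]>.0755)&(w[...,2]<.09)&(loc[...,0]>.018)&(loc[...,0]<.05)&(np.abs(loc[...,2])<.02);print('knob',n.sum(),(np.percentile(loc[n],[3,50,97],axis=0)*1000).round(1))
E
```

```text
-9.5 -15 [552. 300.]
-9.5 15 [482. 324.]
9.5 -15 [529. 277.]
9.5 15 [460. 301.]
53 [[-11.6, -11.6], [-10.6, -6.4], [-9.6, 0.3], [-8.2, 9.6], [0.0, 11.8]]
48 [[-11.6, -8.9], [-10.3, -6.0], [-8.9, 0.7], [-6.9, 8.7], [4.8, 10.0]]
45 [[-11.9, -8.1], [-10.1, -2.6], [-8.7, 4.1], [0.2, 8.4], [11.1, 9.1]]
30 [[-11.3, -9.5], [-10.8, -5.2], [-9.6, 2.1], [-3.9, 8.0], [4.5, 8.5]]
23 [[-11.0, -8.9], [-10.0, -4.1], [-9.1, 2.7], [-7.4, 8.2], [6.5, 8.8]]
knob 30 [[26.6 -6.6  1.9]
 [30.7 -4.9  6.9]
 [37.5  0.8 10.5]]
```

Fingers are centred on the knob. I lower them 5 mm and approach it.

carry_out(
  motion=[
    [[0, 0, -5, 0, 0, 0, 1], [4.9, -1.1, -5, 0, 0, 0, 1], [9.8, -2.2, -5, 0, 0, 0, 1], [14.6, -3.3, -5, 0, 0, 0, 1], [17.6, -4, -5, 0, 0, 0, 1]],
  ],
)

```text
time_s: 3.08
ee_pos: [0.4778, 0.1569, 0.0706]
orientation: [[0.975, -0.0, 0.221], [-0.221, 0.0, 0.975], [-0.0, -1.0, 0.0]]
wrist_force: [-2.3, 0.0, 0.7]
gripper_width: 0.0002
```

carry_out(
  motion=[
    [[2, -0.4, 0, 0, 0, 0, 1], [4, -0.9, 0, 0, 0, 0, 1], [6, -1.3, 0, 0, 0, 0, 1], [8, -1.8, 0, 0, 0, 0, 1], [10, -2.2, 0, 0, 0, 0, 1]],
  ],
)

```text
time_s: 3.5
ee_pos: [0.4872, 0.1548, 0.0705]
orientation: [[0.975, -0.0, 0.221], [-0.221, -0.0, 0.975], [-0.0, -1.0, -0.0]]
wrist_force: [-1.8, 0.6, 1.2]
gripper_width: 0.0004
```

carry_out(
  motion=[
    [[1.5, -0.3, 0, 0, 0, 0, 1], [3, -0.7, 0, 0, 0, 0, 1], [4, -0.9, 0, 0, 0, 0, 1], [5, -1.1, 0, 0, 0, 0, 1]],
  ],
)

```text
time_s: 3.83
ee_pos: [0.4922, 0.1536, 0.0705]
orientation: [[0.975, -0.0, 0.221], [-0.221, -0.0, 0.975], [-0.0, -1.0, -0.0]]
wrist_force: [-1.6, 0.6, 1.1]
gripper_width: 0.0002
```

carry_out(
  motion=[
    [[1, -0.2, 0, 0, 0, 0, 1], [2, -0.4, 0, 0, 0, 0, 1], [3, -0.7, 0, 0, 0, 0, 1], [3, -0.7, 0, 0, 0, 0, 1]],
  ],
)

```text
time_s: 4.17
ee_pos: [0.4947, 0.1531, 0.0705]
orientation: [[0.975, -0.001, 0.221], [-0.221, -0.0, 0.975], [-0.001, -1.0, -0.0]]
wrist_force: [-4.6, -1.0, 2.6]
gripper_width: 0.0002
```

carry_out(
  motion=[
    [[0.5, -0.1, 0, 0, 0, 0, 1], [1, -0.2, 0, 0, 0, 0, 1], [1, -0.2, 0, 0, 0, 0, 1]],
  ],
)

```text
time_s: 4.42
ee_pos: [0.4948, 0.1531, 0.0705]
orientation: [[0.975, -0.003, 0.221], [-0.221, -0.0, 0.975], [-0.003, -1.0, -0.001]]
wrist_force: [-5.9, -0.5, 3.8]
gripper_width: 0.0002
```

carry_out(
  motion=[
    [[0.7, -0.2, 0, 0, 0, 0, 1], [1.5, -0.3, 0, 0, 0, 0, 1], [1.5, -0.3, 0, 0, 0, 0, 1]],
  ],
)

```text
time_s: 4.67
ee_pos: [0.4949, 0.1531, 0.0704]
orientation: [[0.975, -0.006, 0.22], [-0.22, -0.0, 0.975], [-0.006, -1.0, -0.001]]
wrist_force: [-10.2, -0.3, 5.7]
gripper_width: 0.0005
```

carry_out(
  motion=[
    [[-5, 1.1, 0, 0, 0, 0, 1], [-15, 3.3, 0, 0, 0, 0, 1], [-15, 3.3, 20, 0, 0, 0, 1], [-15, 3.3, 45, 0, 0, 0, 1], [-15, 3.3, 50, 0, 0, 0, 1]],
  ],
)

```text
time_s: 5.08
ee_pos: [0.4852, 0.1569, 0.1244]
orientation: [[0.975, 0.007, 0.221], [-0.221, 0.003, 0.975], [0.006, -1.0, 0.004]]
wrist_force: [1.6, 0.2, -0.3]
gripper_width: 0.0005
```

```bash
python3 - <<'E'
from plant import *
import cv2,numpy as np
from h import *
print(get_state()['ee_pos'],get_state()['wrist_force'])
d=snapshot('side');np.savez('side3.npz',**d);w=cloud(d)
cv2.imwrite('pics/side3.png',cv2.resize(d['image'][180:320,180:340,::-1],None,fx=5,fy=4,interpolation=cv2.INTER_CUBIC))
n=(w[...,2]>.0755)&(w[...,2]<.084)&(np.hypot(w[...,0]-.511,w[...,1]-.149)<.018);print(n.sum(),fit(n,w),w[n].mean(0))
E
```

```text
[0.48517284 0.1569376  0.12435124] [ 1.55811548  0.16071645 -0.25715971]
77 ((509.8291015625, 149.69276428222656), (23.6740779876709, 13.957207679748535), 86.38249969482422) [0.5091986  0.14990824 0.08072387]
```

View pics/side3.png

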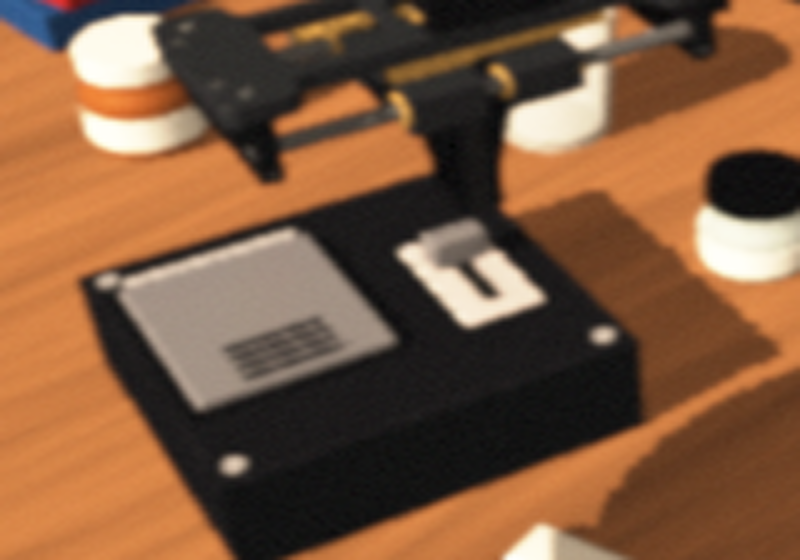

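The knob is now at the far end of its slot (crop about 460,240; fitted box x ≈ +6 mm). Next, the hatch: move above the ribs.

carry_out(
  motion=[
    [[5, 20, 0, 0, 0, 0, 1], [11, 45, -5, 0, 0, 0, 1], [17, 67, -15, 0, 0, 0, 1], [21, 82, -25, 0, 0, 0, 1], [21, 82, -35, 0, 0, 0, 1]],
  ],
)

```text
time_s: 5.55
ee_pos: [0.5036, 0.2421, 0.0844]
orientation: [[0.976, 0.001, 0.216], [-0.216, 0.002, 0.976], [0.001, -1.0, 0.002]]
wrist_force: [-0.2, 0.5, -0.4]
gripper_width: 0.0004
```

carry_out(
  motion=[
    [[0, 0, -5, 0, 0, 0, 1], [0, 0, -9, 0, 0, 0, 1], [0, 0, -12, 0, 0, 0, 1], [0, 0, -12, 0, 0, 0, 1], [0, 0, -12, 0, 0, 0, 1]],
  ],
)

```text
time_s: 5.97
ee_pos: [0.504, 0.237, 0.0739]
orientation: [[0.975, 0.0, 0.222], [-0.222, 0.0, 0.975], [0.0, -1.0, 0.0]]
wrist_force: [0.7, 0.1, -0.7]
gripper_width: 0.0006
```

```bash
python3 - <<'E'
from plant import *
import cv2,numpy as np
d=snapshot('side');np.savez('side4.npz',**d)
cv2.imwrite('pics/side4.png',cv2.resize(d['image'][180:320,180:340,::-1],None,fx=5,fy=4,interpolation=cv2.INTER_CUBIC))
E
```

```text
(no output)
```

View pics/side4.png

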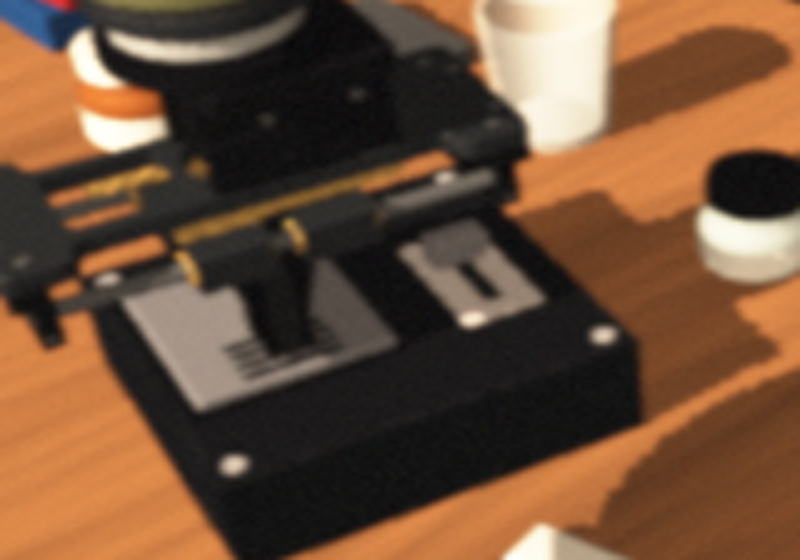

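The fingertip is over the ribs at crop (280,345), so I press.

carry_out(
  motion=[
    [[0, 0, -3, 0, 0, 0, 1], [0, 0, -5, 0, 0, 0, 1], [0, 0, -7, 0, 0, 0, 1], [0, 0, -8, 0, 0, 0, 1], [0, 0, -9, 0, 0, 0, 1]],
  ],
)

```text
time_s: 6.43
ee_pos: [0.5037, 0.2379, 0.0646]
orientation: [[0.975, 0.0, 0.221], [-0.221, 0.0, 0.975], [0.0, -1.0, 0.0]]
wrist_force: [-0.9, -0.2, 1.5]
gripper_width: 0.0005
```

carry_out(
  motion=[
    [[0, 0, -1, 0, 0, 0, 1], [0, 0, -2, 0, 0, 0, 1], [0, 0, -3, 0, 0, 0, 1], [0, 0, -3, 0, 0, 0, 1]],
  ],
)

```text
time_s: 6.77
ee_pos: [0.5037, 0.238, 0.0621]
orientation: [[0.975, -0.0, 0.221], [-0.221, 0.0, 0.975], [-0.0, -1.0, 0.0]]
wrist_force: [-2.3, -0.8, 4.9]
gripper_width: 0.0006
```

carry_out(
  motion=[
    [[0, 0, -1, 0, 0, 0, 1], [0, 0, -1.5, 0, 0, 0, 1], [0, 0, -1.5, 0, 0, 0, 1]],
  ],
)

```text
time_s: 7.02
ee_pos: [0.5038, 0.2381, 0.0618]
orientation: [[0.975, -0.0, 0.221], [-0.221, 0.001, 0.975], [-0.0, -1.0, 0.001]]
wrist_force: [-4.7, -1.4, 12.6]
gripper_width: 0.0005
```

carry_out(
  motion=[
    [[0, 0, 6, 0, 0, 0, 1], [-3, 1, 18, 0, 0, 0, 1], [-10, 2, 38, 0, 0, 0, 1], [-22, 5, 62, 0, 0, 0, 1], [-36, 8, 90, 0, 0, 0, 1]],
  ],
)

```text
time_s: 7.43
ee_pos: [0.4668, 0.2452, 0.1503]
orientation: [[0.975, -0.002, 0.222], [-0.222, -0.002, 0.975], [-0.001, -1.0, -0.002]]
wrist_force: [0.8, 0.0, -0.2]
gripper_width: 0.0007
```

carry_out(
  motion=[
    [[-20, 5, 30, 0, 0, 0, 1], [-25, 5, 60, 0, 0, 0, 1], [-25, 5, 80, 0, 0, 0, 1], [-25, 5, 80, 0, 0, 0, 1], [-25, 5, 80, 0, 0, 0, 1]],
  ],
)

```text
time_s: 7.85
ee_pos: [0.4432, 0.2513, 0.2317]
orientation: [[0.975, 0.003, 0.221], [-0.221, 0.002, 0.975], [0.002, -1.0, 0.003]]
wrist_force: [0.6, 0.4, -1.2]
gripper_width: 0.0003
```

```bash
cat > look.py <<'E'
from plant import *
import cv2,numpy as np,sys
from h import *
n=sys.argv[1]
print(get_state()['time_s'],get_state()['ee_pos'],get_state()['wrist_force'])
for c in('side','top'):
    d=snapshot(c);np.savez(f'{c}{n}.npz',**d)
    cv2.imwrite(f'pics/{c}{n}.png',d['image'][:,:,::-1])
E
python3 look.py 5
```

```text
7.85 [0.44319306 0.25130795 0.23172909] [ 0.61498999  0.38371019 -1.18340018]
```

View pics/side5.png

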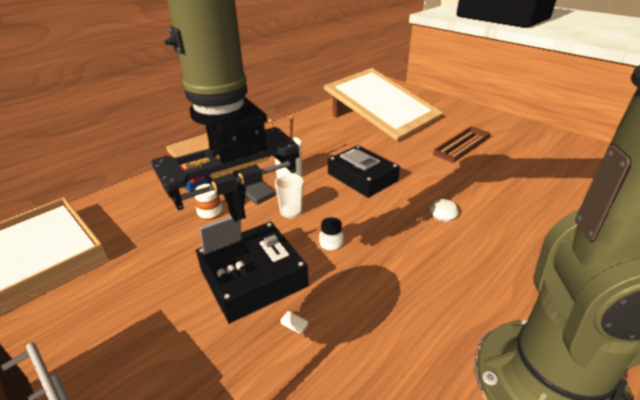

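The hatch is standing open at about (222,237) px with the batteries visible at (232,270). I move clear and verify the angle and the knob.

carry_out(
  motion=[
    [[0, 20, 20, 0, 0, 0, 1], [0, 50, 20, 0, 0, 0, 1], [0, 85, 20, 0, 0, 0, 1], [0, 120, 20, 0, 0, 0, 1], [0, 150, 20, 0, 0, 0, 1]],
  ],
)

```text
time_s: 8.37
ee_pos: [0.4417, 0.4025, 0.248]
orientation: [[0.975, -0.002, 0.221], [-0.221, -0.002, 0.975], [-0.002, -1.0, -0.002]]
wrist_force: [0.5, 0.4, 0.3]
gripper_width: 0.0005
```

carry_out(
  motion=[
    [[0, 30, 0, 0, 0, 0, 1], [0, 60, 0, 0, 0, 0, 1], [0, 80, 0, 0, 0, 0, 1], [0, 80, 0, 0, 0, 0, 1], [0, 80, 0, 0, 0, 0, 1]],
  ],
)

```text
time_s: 8.78
ee_pos: [0.4416, 0.4811, 0.2473]
orientation: [[0.976, -0.003, 0.219], [-0.219, -0.004, 0.976], [-0.002, -1.0, -0.004]]
wrist_force: [-0.1, -0.1, 0.9]
gripper_width: 0.0005
```

```bash
python3 look.py 6; python3 - <<'E'
from h import *
import numpy as np
ex=np.array([.975,-.221]);ey=np.array([.221,.975])
for n in '0','6':
  for c in('side','top'):
    w=cloud(np.load(c+n+'.npz'));r=w[...,:2]-[.5155,.1995];x=r@ex;y=r@ey;z=w[...,2]
    m=(y>0)&(y<.072)&(x>0)&(x<.062)&(z>.075)&(z<.17)
    if m.sum()>20:
        p=np.polyfit(z[m],x[m],1);print(c,n,'hatch',m.sum(),'zmax',z[m].max(),'angle',np.pi/2-np.arctan(-p[0]))
    k=(y>-.07)&(y<-.03)&(x>-.035)&(x<.03)&(z>.0755)&(z<.09);print(c,n,'knob',k.sum(),x[k].mean() if k.any() else 0,(np.percentile(x[k],[5,95])) if k.any() else 0)
    o=(np.hypot(w[...,0]-.59,w[...,1]+.23)<.08)&(z>.03);print('magn zmax',np.percentile(z[o],99.5))
E
```

```text
8.7833 [0.44164523 0.48114953 0.24726088] [-0.14476289 -0.11488498  0.93513947]
side 0 knob 78 -0.014448132811087828 [-0.01890834 -0.00836044]
magn zmax 0.06146596094976837
top 0 knob 68 -0.01217614709122241 [-0.01749851 -0.00676754]
magn zmax 0.05997560431831957
side 6 hatch 895 zmax 0.14985084039686608 angle 1.2712837847945817
side 6 knob 76 0.004622342426901538 [0.00040799 0.01143856]
magn zmax 0.061368514566457345
top 6 hatch 374 zmax 0.14939964565420105 angle 1.2131511574225624
top 6 knob 69 0.007184616236730928 [0.00177331 0.01255367]
magn zmax 0.060135372574878644
```

View pics/side6.png

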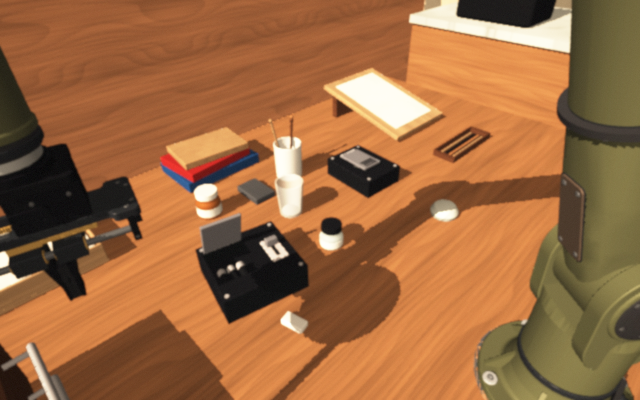

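View pics/top6.png

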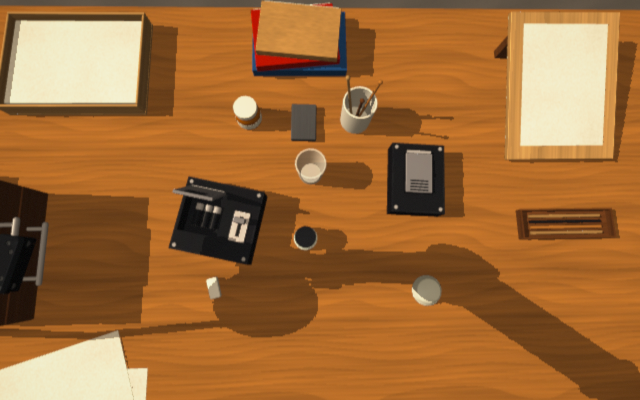

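The hatch stands open at about 1.24 rad (top at 150 mm) and the knob is at its off stop. The other box is shut and the bystanders look unmoved. Handing in.

```bash
python3 -c "
from plant import *
print(job_done())"
```

```text
the job is handed in; nothing more can be done
None
```

The lamp box's switch is off and its hatch is standing open. I handed the job in about 8.9 s into the 42 s limit.

- **Switch:** I pushed the knob away from the robot with the closed fingertips until it stopped, with a peak force of about 12 N. The top camera puts the knob at box x +7.2 mm, against an expected +7. The side camera reads +4.6 mm, but it read about 2 mm lower than the top camera before the push too.
- **Hatch:** I pressed the ribs down once to the stop, about 13 N at the end. I then moved up and back, and the hatch sprang open. It measured 1.27 rad from the side camera and 1.21 rad from the top one, against a nominal 1.25. Its edge is 150 mm above the desk.
- **Everything else:** By depth, the other box's top has not changed, so it is still shut. The bystanders look unmoved in both views; I compared them by eye only. The arm ended well clear of everything, with under 1 N at the wrist.

No check failed; the two cameras differed by about 2.5 mm on the knob and 0.06 rad on the hatch.

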